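# Lock the service panel of a relay unit

### The job

Shut the sprung service panel on top of the grey relay unit and lock it with its two slotted quarter-turn fasteners: set a fingertip in each slot, press until the panel is fully down, and turn the slot a full quarter turn clockwise, so that it runs front to back, before letting go. Use the fingers only, do not lift the panel, and leave the screwdriver, vials, weight and crucible beside the unit where they are.

Things in the scene. Friction and masses are not known exactly. Their poses are not given: they have to be found in the camera images.
- unit: grey metal relay unit (low box), 170 mm front to back, 270 wide, 75 high to its rim, fixed. Origin at the centre of its underside, x to its back (hinge side), y to its left, z up. An aluminium panel covers its top. Panel shut: fastener axes 35 mm in front of the centre and 68 mm left and right of it. Hinge line 80 mm behind the centre, 79 mm above the worktop
- panel (a joint): opening angle of the service panel in rad about the hinge along its back edge: 0 shut. Springs hold it ajar at about 0.15; about 6 N down on a fastener shuts it; it springs up again if let go while no fastener is locked. A soft gasket lets it be pressed a little below 0, to a hard stop at -0.025 (3 mm lower at the fasteners)
- panel_front (a point): middle of the panel's front edge on its upper face (plate 4 mm thick); 165 mm from the hinge, 82 mm above the worktop when shut
- left_slot (a point): left fastener: steel disc 76 mm across on the panel's front part, with one straight slot right across its middle, 28 mm wide, 14 mm deep, open at both ends, dark floor between two D-shaped cheeks. Point: centre of the slot's floor, on the turning axis; z up along that axis, y along the slot, turning with it. 85 mm above the worktop with the panel shut, about 102 mm ajar
- left_cam (a joint): turn of the left fastener in rad, clockwise seen from above: 0 open, slot parallel to the panel's front edge; 1.57 locked, slot front to back. Stops -0.08 and 1.65; starts 0 to 0.4; stays where left (friction 0.06 N m, hooked up to 0.15). From 0.6 on its hidden tongue reaches the housing's front rim: under it if the panel is pressed to 0.01 or less, else on top or against it
- right_slot (a point): right fastener: steel disc 76 mm across on the panel's front part, with one straight slot right across its middle, 28 mm wide, 14 mm deep, open at both ends, dark floor between two D-shaped cheeks. Point: centre of the slot's floor, on the turning axis; z up along that axis, y along the slot, turning with it. 85 mm above the worktop with the panel shut, about 102 mm ajar
- right_cam (a joint): turn of the right fastener in rad, clockwise seen from above: 0 open, slot parallel to the panel's front edge; 1.57 locked, slot front to back. Stops -0.08 and 1.65; starts 0 to 0.4; stays where left (friction 0.06 N m, hooked up to 0.15). From 0.6 on its hidden tongue reaches the housing's front rim: under it if the panel is pressed to 0.01 or less, else on top or against it
- screwdriver: screwdriver with an orange handle, 17x167x18 mm, lying on the worktop beside the unit; a bystander. Origin under its middle, long axis its y
- weight_200: brass-coloured calibration weight with a knob, 29 mm wide, 46 mm high, standing left of the unit; a bystander. Origin at the centre of its underside
- crucible: white porcelain crucible, 40 mm wide, 35 mm high, standing left of the unit; a bystander. Origin at the centre of its underside
- vial_short: small capped sample vial, 21 mm wide, 46 mm high, standing right of the unit; a bystander. Origin at the centre of its underside
- vial_tall: larger capped sample vial, 24 mm wide, 55 mm high, standing right of the unit; a bystander. Origin at the centre of its underside

How it is judged:
By the outcome, as a careful person would: the job done as asked, in the order asked, and still so for the second after the job is handed in, with the robot touching nothing.
It also fails if it takes over 56 s, if anything falls off the work surface, if the arm or the gripper's body presses on something with over 40 N, if the wrist force passes 120 N, or if a joint passes its speed limit or range.

### The arm

A 6-joint arm with a two-finger parallel gripper is mounted at the origin on a cart in front of the work surface, level with it; the furniture and walls round the work are solid. World frame = base frame: x ahead of the robot, y to its left, z up, the work surface at z = 0. Lengths are in m, angles in degrees, forces in N, time in s.
With the tool pointing down it reaches from about 0.325 to 0.85 m from the base axis. Payload 4.4 kg.
Tool frame: the origin (TCP) lies midway between the tips of the shut fingers; the grasp point (between the pads) lies 19 mm behind it; z points along the fingers, y is the line along which they close (so a half turn about z gives the same grasp; the last joint's range is limited). The gripper opens to 94 mm and grips with 3 to 60 N. Pads are 16 mm wide; open, the fingers measure 119 mm over their backs; the gripper's body (75 mm by 177 mm) begins 78 mm behind the grasp point.
Start: joints at [57.897, 11.837, 88.321, -0, 79.842, -8.623], TCP at [0.229, 0.527, 0.205] pointing down, gripper open.
Joint ranges: [-156.59, 156.59], [-49.26, 127.26], [12.9, 141.05], [-63.56, 243.56], [4.71, 150.69], [-161.64, 161.64]. Speed limits (degrees/s): [159.86, 159.86, 180, 180, 180, 180].

### API

Orientations are given as a 3x3 rotation matrix whose columns are the frame's x, y, z axes.
In Python, from station import robot gives the robot as it stands. The module is installed in compiled form; this text tells all that it offers.
- The arm moves only by the tool move_arm, never from a script. Its argument "commands" is one flat list of numbers, 7 for each row, row after row: the finger opening in m, from 0 to 0.094, then the shift along the tool's x, y, z in m, then the turn, a rotation vector about the tool's x, y, z in degrees. In form: [hand, tx, ty, tz, wx, wy, wz, hand, tx, ty, tz, wx, wy, wz, ...]. A call has 1 to 20 rows; each row is the pose to reach, as a shift and turn from the pose commanded when the call began, along the tool's axes at that moment; what a row does not reach only later rows make up. A row lasts 1/12 s, in which the tool goes at most 41.7 mm and 7.16 degrees, less where a joint would pass 70% of its speed; a pose out of reach is approached as far as the arm can. A call with a gripper value outside its range is refused whole. The fingers move at their own pace and stop on an object; "grip_force" is the grip in N (left out, the last holds). Time passes only in rows, so rows that repeat a pose let the fingers close. It gives the time, the measured TCP pose, the force, the opening and the grip force at its end, in the units of the state.
- robot.read_state(): the state, without advancing time (a new reading comes with each control period).
- robot.camera(name): name is "side" or "top"; returns a dict with "pixels" (400x640x3 uint8, blue, green, red), "range_z" (400x640 float32, m along the optical axis (not along the pixel's ray), 0 where there is no reading), "vfov" (degrees; the focal length in pixels is half the picture's height over the tangent of half this angle, whatever the lens; pixels are square), "cx", "cy" (the principal point, pixels), "rvec" (rotation vector, rad) and "tvec" (3), from world to camera coordinates, as OpenCV has them. Camera axes: x right, y down, z forward; pixel columns grow to the right and rows downward; lengths in m; the calibration is good to about 2 mm. A picture is of the moment at which its call begins.
- robot.finish_job(): hands the job in; it is judged then, once.
The state is a dict: "t": time; "q": joint angles; "qd": joint speeds; "effort": joint torques, N m; "eef_pos": TCP position; "tcp_rot": TCP orientation; "contact_force": force on the tool from outside, world axes, zero at the start; "moment": the same for the moment, N m; "grip_width": finger opening in m; "gripper_force": force on a finger pad.
Only numpy, scipy, OpenCV 4.12 (cv2) and the standard library are available. Lean on these libraries where they do the work, as an engineer would, in place of code of your own. Each camera call takes 0.05 s, during which the arm holds its last target. There are 200 camera calls.

## Working session

There is one attempt and no reset: what is moved stays moved. The work goes in short steps, Python scripts to look and compute and a tool call to move; the robot and the scene stay as the last step left them, time stands still between calls to the robot, and variables do not carry over. Pictures are saved under pics/ and viewed, at most 10 in all, crops included, and the job is handed in when it is done.

Besides the shell and the picture viewer there is one more tool, called after "Request:" as a command line: name --argument value ..., lists and objects as JSON in quotes. move_arm: Moves the arm, as the interface text tells. Its arguments: {"type":"object","properties":{"commands":{"type":"array","items":{"type":"number"}},"grip_force":{"type":"number"}},"required":["commands"]}

```bash
mkdir -p pics
cat > h.py <<'E'
import numpy as np, cv2
from station import robot
def cam(n,save=None):
    c=robot.camera(n); R,_=cv2.Rodrigues(np.array(c['rvec'],float)); c['R']=R; c['t']=np.array(c['tvec'],float).ravel()
    c['f']=200/np.tan(np.radians(c['vfov'])/2)
    if save: cv2.imwrite('pics/'+save,c['pixels'])
    return c
def pt(c,u,v):
    w=c['range_z'][int(v)-1:int(v)+2,int(u)-1:int(u)+2]; z=np.median(w[w>0])
    return c['R'].T@(np.array([(u-c['cx'])/c['f']*z,(v-c['cy'])/c['f']*z,z])-c['t'])
def cloud(c):
    v,u=np.mgrid[0:400,0:640]; z=c['range_z']
    p=np.stack([(u-c['cx'])/c['f']*z,(v-c['cy'])/c['f']*z,z],-1)
    return (p-c['t'])@c['R']
E
python3 - <<'E'
from h import *
np.set_printoptions(precision=4,suppress=True)
for n in('top','side'):
    c=cam(n,n+'1.png'); print(n,c['f'],c['cx'],c['cy'],-c['R'].T@c['t']); np.savez(n+'1.npz',P=cloud(c))
s=robot.read_state(); print(s['t'],s['eef_pos'],s['tcp_rot'],s['grip_width'])
E
```

```text
top 384.8210778628022 320.6373410127867 193.20270790831285 [0.3462 0.12   1.0451]
side 490.3932831996347 317.24805578182765 200.42322487476903 [ 0.2521 -0.6493  0.6381]
0.1 [0.2287 0.5268 0.2044] [[-0.9172  0.3984 -0.001 ]
 [ 0.3984  0.9172 -0.0017]
 [ 0.0003 -0.002  -1.    ]] 0.09418420278560719
```

View pics/top1.png

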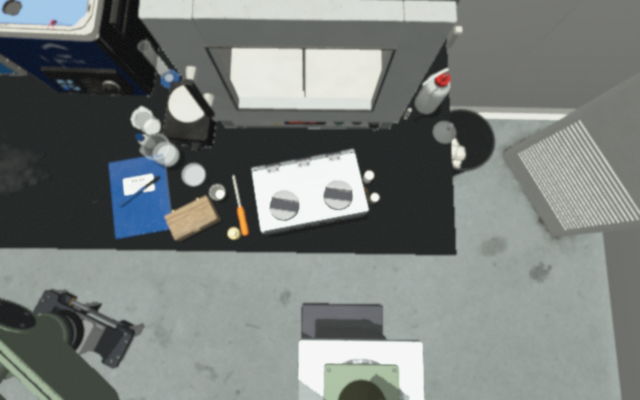

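View pics/side1.png

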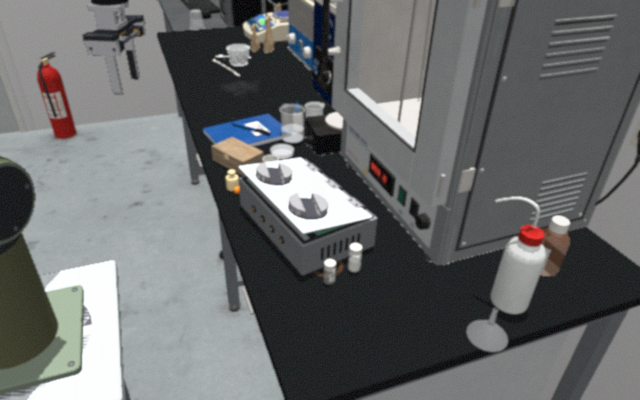

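The top picture shows the unit with its left disc at about (284,205) and right disc at (338,194). The unit is yawed slightly, with the oven behind it. I'll enlarge and measure.

Run:
```python
from h import *
np.set_printoptions(precision=4,suppress=True)
c=cam('top'); a=cv2.resize(c['pixels'][140:245,230:390],None,fx=5,fy=5,interpolation=cv2.INTER_CUBIC); cv2.imwrite('pics/topc.png',a)
P=cloud(c)
# panel + discs: points above 0.07
x,y,z=P[...,0],P[...,1],P[...,2]
m=np.zeros(z.shape,bool); m[145:240,245:375]=1; m&=(z>0.07)&(z<0.14)
pp=P[m]; print(len(pp))
A=np.c_[pp[:,:2],np.ones(len(pp))]
w=np.ones(len(pp),bool)
for i in range(8):
    k,*_=np.linalg.lstsq(A[w],pp[w,2],rcond=None); r=pp[:,2]-A@k; w=abs(r)<0.004
print('plane',k,'slope',np.hypot(*k[:2]),'downhill yaw',np.degrees(np.arctan2(k[1],k[0])))
r_,(wh),ang=cv2.minAreaRect((pp[:,:2]*1000).astype(np.float32)); print('rect',r_,wh,ang)
print(cv2.boxPoints((r_,wh,ang)))
for u,v in((284,205),(338,194)):
    print(pt(c,u,v), A.shape)
d=pp[r>0.006]; print('disc pts',len(d))
d32=d[:,:2].astype(np.float32)
_,l,cc=cv2.kmeans(d32,2,None,(3,50,1e-5),5,cv2.KMEANS_PP_CENTERS)
for i in(0,1):
    q=d[l.ravel()==i]; print(cc[i],q[:,2].mean(),cv2.minEnclosingCircle(q[:,:2].astype(np.float32)),len(q))
for n,(u,v) in dict(a=(369,176),b=(376,197),w=(234,233)).items(): print(n,pt(c,u,v))
```

```text
6929
plane [-0.1427 -0.0322  0.1745] slope 0.1462400547723509 downhill yaw -167.28692522414016
rect (531.3414916992188, 140.49972534179688) (170.62075805664062, 268.5865783691406) 11.901994705200195
[[420.1687 254.3117]
 [475.5616  -8.5008]
 [642.5143  26.6878]
 [587.1215 289.5002]]
[0.4873 0.1995 0.1011] (6929, 3)
[0.5172 0.066  0.1023] (6929, 3)
disc pts 922
[0.4853 0.2001] 0.11456587416694067 ((0.4861880838871002, 0.20021703839302063), 0.03838655725121498) 461
[0.5134 0.0676] 0.11456518027337508 ((0.5409418344497681, 0.0933745950460434), 0.07566183805465698) 461
a [ 0.5752 -0.0181  0.0565]
b [ 0.521  -0.0376  0.0466]
w [0.4202 0.3308 0.0454]
```

View pics/topc.png

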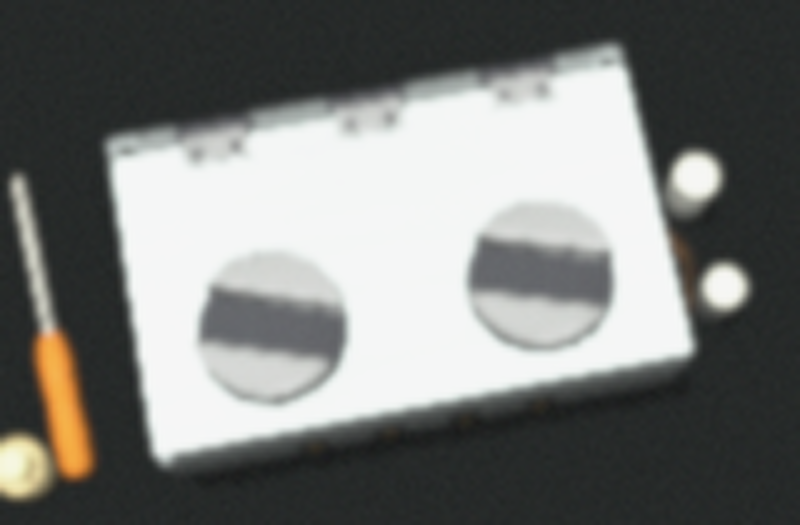

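In the crop, the left slot runs from (206,314) to (336,330) and the right one from (476,267) to (609,276). The front edge runs from (160,465) to (693,355). Both cams are therefore already part-turned.

Run:
```python
from h import *
np.set_printoptions(precision=4,suppress=True)
c=cam('top')
def onz(u,v,z):
    u=u/5+230-.4;v=v/5+140-.4
    d=c['R'].T@np.array([(u-c['cx'])/c['f'],(v-c['cy'])/c['f'],1]); o=-c['R'].T@c['t']
    return o+d*(z-o[2])/d[2]
for n,a,b in(('L',(206,314),(336,330)),('R',(476,267),(609,276)),('front',(160,465),(693,355))):
    A=onz(*a,.105);B=onz(*b,.105);d=A-B; print(n,np.degrees(np.arctan2(d[1],d[0])),np.hypot(*d[:2]),(A+B)/2)
for f in('top1.npz','side1.npz'):
    P=np.load(f)['P'].reshape(-1,3)
    for z0,z1 in((.12,.25),(.25,.4),(.4,.6)):
        m=(P[:,1]>-.15)&(P[:,1]<.35)&(P[:,2]>z0)&(P[:,2]<z1)&(P[:,0]>.45)
        print(f,z0,np.percentile(P[m,0],[0,1,5]) if m.any() else None)
```

```text
L 83.92440766309855 0.06468867812220208 [0.4892 0.1998 0.105 ]
R 87.10385570454152 0.06624252806482853 [0.5169 0.0659 0.105 ]
front 102.67641751173143 0.2666396359159498 [0.4471 0.1213 0.105 ]
top1.npz 0.12 [0.4501 0.6797 0.6832]
top1.npz 0.25 [0.641  0.6418 0.643 ]
top1.npz 0.4 [0.6409 0.6631 0.6819]
side1.npz 0.12 [0.4503 0.6823 0.6844]
side1.npz 0.25 [0.6415 0.6483 0.6847]
side1.npz 0.4 [0.6414 0.6837 0.6866]
```

Request:
move_arm --commands '[0.036,-0.122,-0.066,0.018,0,0,-6,0.036,-0.243,-0.132,0.036,0,0,-12,0.036,-0.365,-0.199,0.054,0,0,-17.5,0.036,-0.365,-0.199,0.054,0,0,-17.5,0.036,-0.365,-0.199,0.054,0,0,-17.5,0.036,-0.365,-0.199,0.054,0,0,-17.5,0.036,-0.365,-0.199,0.054,0,0,-17.5,0.036,-0.365,-0.199,0.054,0,0,-17.5,0.036,-0.365,-0.199,0.054,0,0,-17.5,0.036,-0.365,-0.199,0.054,0,0,-17.5,0.036,-0.365,-0.199,0.054,0,0,-17.5,0.036,-0.365,-0.199,0.054,0,0,-17.5,0.036,-0.365,-0.199,0.054,0,0,-17.5,0.036,-0.365,-0.199,0.054,0,0,-17.5]'

```text
t: 1.37
eef_pos: [0.4837, 0.2005, 0.1515]
tcp_rot: [[-0.995, 0.103, -0.001], [0.103, 0.995, 0.0], [0.001, 0.0, -1.0]]
contact_force: [-0.3, 0.6, -0.1]
grip_width: 0.0363
gripper_force: 0.0
```

Run:
```python
from h import *
np.set_printoptions(precision=4,suppress=True)
c=cam('side'); cv2.imwrite('pics/s2.png',cv2.resize(c['pixels'][120:260,200:400],None,fx=4,fy=4,interpolation=cv2.INTER_CUBIC))
s=robot.read_state(); print(s['eef_pos'],s['tcp_rot'],s['grip_width'],s['contact_force'])
```

```text
[0.4837 0.2008 0.1515] [[-0.9948  0.102  -0.0003]
 [ 0.102   0.9948  0.0004]
 [ 0.0003  0.0004 -1.    ]] 0.035950619354963596 [-0.2242  1.3497 -0.2573]
```

View pics/s2.png

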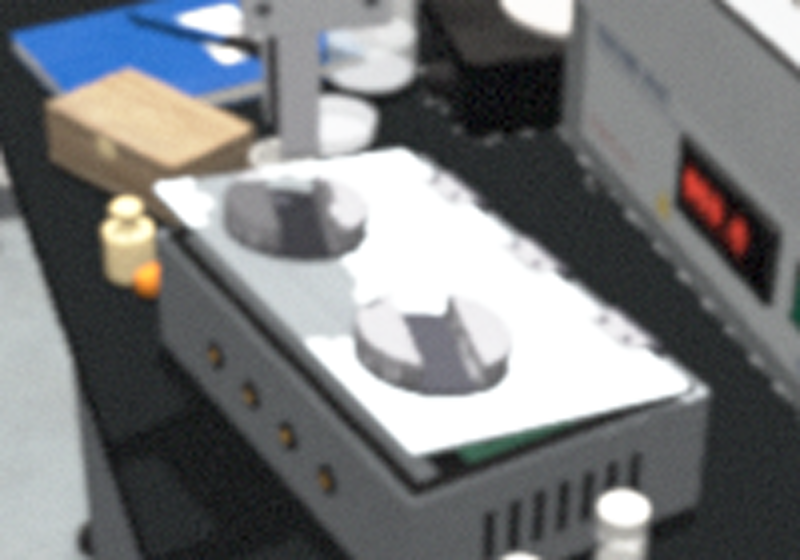

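The fingers hang over the left disc at about (300,170) in the crop, and the slot runs beneath them. I'll lower them.

Request:
move_arm --commands '[0.036,0.001,-0.001,0.015,0,0,0,0.036,0.001,-0.002,0.03,0,0,0,0.036,0.001,-0.002,0.04,0,0,0,0.036,0.001,-0.002,0.045,0,0,0,0.036,0.001,-0.002,0.05,0,0,0,0.036,0.001,-0.002,0.055,0,0,0,0.036,0.001,-0.002,0.06,0,0,0,0.036,0.001,-0.002,0.063,0,0,0,0.036,0.001,-0.002,0.063,0,0,0,0.036,0.001,-0.002,0.063,0,0,0]'

```text
t: 2.25
eef_pos: [0.4834, 0.1978, 0.0888]
tcp_rot: [[-0.995, 0.104, -0.0], [0.104, 0.995, 0.0], [0.0, 0.0, -1.0]]
contact_force: [-2.5, 1.0, 4.5]
grip_width: 0.0362
gripper_force: 2.1
```

Request:
move_arm --commands '[0.036,0,0,0.003,0,0,0,0.036,0,0,0.005,0,0,0,0.036,0,0,0.006,0,0,0,0.036,0,0,0.006,0,0,0]'

```text
t: 2.58
eef_pos: [0.4839, 0.1977, 0.0833]
tcp_rot: [[-0.995, 0.104, 0.001], [0.104, 0.995, 0.0], [-0.001, 0.0, -1.0]]
contact_force: [-3.3, 0.6, 6.9]
grip_width: 0.036
gripper_force: 3.5
```

Request:
move_arm --commands '[0.036,0,0,0.0015,0,0,0,0.036,0,0,0.0015,0,0,4,0.036,0,0,0.0015,0,0,8,0.036,0,0,0.0015,0,0,12,0.036,0,0,0.0015,0,0,16,0.036,0,0,0.0015,0,0,20,0.036,0,0,0.0015,0,0,24,0.036,0,0,0.0015,0,0,28,0.036,0,0,0.0015,0,0,32,0.036,0,0,0.0015,0,0,36,0.036,0,0,0.0015,0,0,40]'

```text
t: 3.5
eef_pos: [0.4819, 0.1973, 0.0824]
tcp_rot: [[-0.693, 0.721, -0.003], [0.721, 0.693, -0.001], [0.002, -0.003, -1.0]]
contact_force: [-9.6, -1.5, 13.8]
grip_width: 0.0355
gripper_force: 7.4
```

Run:
```python
from h import *
np.set_printoptions(precision=3,suppress=True)
c=cam('side'); cv2.imwrite('pics/s3.png',cv2.resize(c['pixels'][120:260,200:400],None,fx=4,fy=4,interpolation=cv2.INTER_CUBIC))
s=robot.read_state(); print(s['eef_pos'],s['contact_force'],s['moment'],s['q'])
```

```text
[0.482 0.197 0.082] [-9.486 -2.062 13.814] [-0.247  1.585  0.041] [ 12.737  13.359 102.292   0.001  64.546 -30.965]
```

View pics/s3.png

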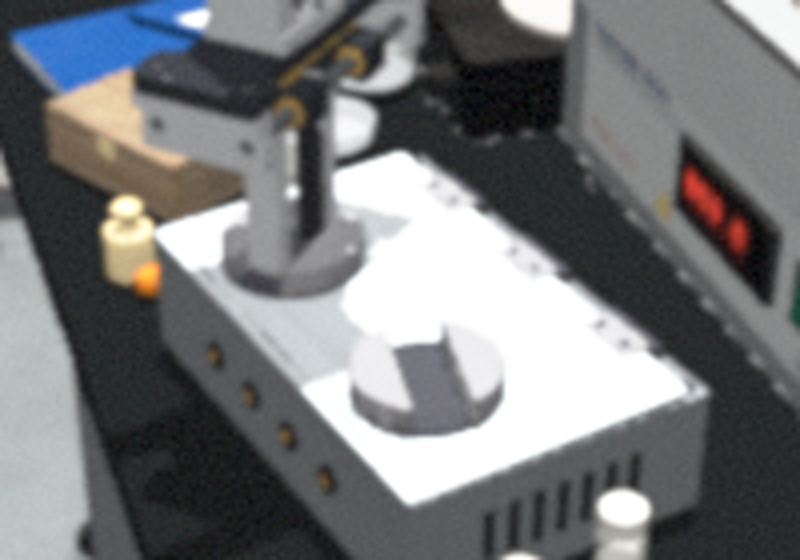

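The panel is down flat, the fingers sit in the left slot at about (290,250), and the disc is turning. There is a slight side load, so I'll ease it and go on.

Request:
move_arm --commands '[0.036,0.001,-0.001,0,0,0,4,0.036,0.001,-0.001,0,0,0,8,0.036,0.001,-0.001,0,0,0,12,0.036,0.001,-0.001,0,0,0,16,0.036,0.001,-0.001,0,0,0,20,0.036,0.001,-0.001,0,0,0,24,0.036,0.001,-0.001,0,0,0,28,0.036,0.001,-0.001,0,0,0,32,0.036,0.001,-0.001,0,0,0,36,0.036,0.001,-0.001,0,0,0,40,0.036,0.001,-0.001,0,0,0,42,0.036,0.001,-0.001,0,0,0,42]'

```text
t: 4.55
eef_pos: [0.4818, 0.1985, 0.0826]
tcp_rot: [[-0.034, 0.999, -0.0], [0.999, 0.034, 0.002], [0.002, -0.0, -1.0]]
contact_force: [-6.6, 1.7, 10.9]
grip_width: 0.0361
gripper_force: 7.0
```

Run:
```python
from h import *
np.set_printoptions(precision=3,suppress=True)
s=robot.read_state(); print(s['contact_force'],s['moment'],np.degrees(np.arctan2(s['tcp_rot'][1][1],s['tcp_rot'][0][1])))
```

```text
[-6.57   1.677 10.924] [0.319 1.092 0.074] 1.9606654127874437
```

Request:
move_arm --commands '[0.036,0,0,0,0,0,2,0.036,0,0,0,0,0,4,0.036,0,0,0,0,0,5,0.036,0,0,0,0,0,5]'

```text
t: 4.88
eef_pos: [0.4825, 0.2004, 0.0826]
tcp_rot: [[0.052, 0.999, 0.002], [0.999, -0.052, 0.005], [0.005, 0.002, -1.0]]
contact_force: [-5.4, 7.4, 8.7]
grip_width: 0.0359
gripper_force: 11.4
```

Run:
```python
from h import *
np.set_printoptions(precision=3,suppress=True)
s=robot.read_state(); print(s['contact_force'],s['moment'],np.degrees(np.arctan2(s['tcp_rot'][1][1],s['tcp_rot'][0][1])))
```

```text
[-5.376  7.435  8.71 ] [1.287 0.805 0.383] -2.966041479077654
```

The moment has risen, so the cam has reached its stop. I'll lift out straight and look.

Request:
move_arm --commands '[0.036,0,0,-0.002,0,0,0,0.036,0,0,-0.005,0,0,-2,0.036,0,0,-0.01,0,0,-4,0.036,0,0,-0.025,0,0,-4,0.036,0,0,-0.045,0,0,-4,0.036,0,0,-0.065,0,0,-4,0.036,0,0.07,-0.075,0,0,-4,0.036,0,0.07,-0.075,0,0,-4]'

```text
t: 5.55
eef_pos: [0.5543, 0.1938, 0.158]
tcp_rot: [[-0.018, 1.0, 0.006], [1.0, 0.018, 0.0], [0.0, 0.006, -1.0]]
contact_force: [0.5, 0.7, 1.5]
grip_width: 0.0359
gripper_force: 0.0
```

Request:
move_arm --commands '[0.036,-0.0,-0.03,0,0,0,-7,0.036,-0.03,-0.046,0,0,0,-14,0.036,-0.06,-0.046,0,0,0,-21,0.036,-0.09,-0.046,0,0,0,-28,0.036,-0.126,-0.046,0,0,0,-35,0.036,-0.126,-0.046,0,0,0,-42,0.036,-0.126,-0.046,0.0,0,0,-49,0.036,-0.126,-0.046,0,0,0,-56,0.036,-0.126,-0.046,0,0,0,-63,0.036,-0.126,-0.046,0,0,0,-70,0.036,-0.126,-0.046,0,0,0,-77,0.036,-0.126,-0.046,0,0,0,-84,0.036,-0.126,-0.046,0,0,0,-86,0.036,-0.126,-0.046,0,0,0,-86]'

```text
t: 6.72
eef_pos: [0.5087, 0.0667, 0.1559]
tcp_rot: [[-0.999, 0.052, 0.001], [0.052, 0.999, -0.001], [-0.001, -0.001, -1.0]]
contact_force: [0.1, 0.1, 0.6]
grip_width: 0.0359
gripper_force: 0.0
```

Run:
```python
from h import *
c=cam('side'); a=c['pixels'][140:250,230:380]; b=cam('top')['pixels'][140:250,230:390]
f=lambda i:cv2.resize(i,(790 if 0 else i.shape[1]*5//2*1,i.shape[0]*5//2),interpolation=cv2.INTER_CUBIC)
cv2.imwrite('pics/s4.png',np.hstack([f(a),f(b)]))
s=robot.read_state(); print(s['eef_pos'],np.array(s['tcp_rot'])[:2,1])
```

```text
[0.50846818 0.06683401 0.15591549] [0.05330397 0.99857826]
```

View pics/s4.png

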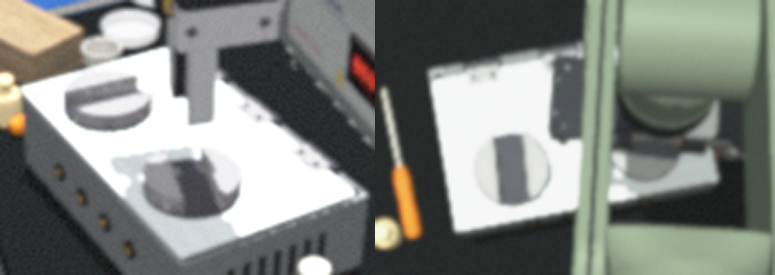

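The left slot now runs front to back and the panel stays shut. The fingers stand over the right disc, so I'll lower them.

Request:
move_arm --commands '[0.036,-0.001,0,0.02,0,0,0,0.036,-0.001,0,0.04,0,0,0,0.036,-0.001,0,0.05,0,0,0,0.036,-0.001,0,0.055,0,0,0,0.036,-0.001,0,0.06,0,0,0,0.036,-0.001,0,0.065,0,0,0,0.036,-0.001,0,0.068,0,0,0,0.036,-0.001,0,0.071,0,0,0,0.036,-0.001,0,0.073,0,0,0,0.036,-0.001,0,0.074,0,0,0,0.036,-0.001,0,0.074,0,0,0]'

```text
t: 7.73
eef_pos: [0.5096, 0.067, 0.0832]
tcp_rot: [[-0.999, 0.052, 0.001], [0.052, 0.999, -0.0], [-0.001, -0.0, -1.0]]
contact_force: [-2.8, -0.3, 7.2]
grip_width: 0.0358
gripper_force: 3.4
```

Request:
move_arm --commands '[0.036,0.001,0,0.0015,0,0,0,0.036,0.001,0,0.0015,0,0,4,0.036,0.001,0,0.0015,0,0,8,0.036,0.001,0,0.0015,0,0,12,0.036,0.001,0,0.0015,0,0,16,0.036,0.001,0,0.0015,0,0,20,0.036,0.001,0,0.0015,0,0,24,0.036,0.001,0,0.0015,0,0,28,0.036,0.001,0,0.0015,0,0,32,0.036,0.001,0,0.0015,0,0,36,0.036,0.001,0,0.0015,0,0,40,0.036,0.001,0,0.0015,0,0,44,0.036,0.001,0,0.0015,0,0,48]'

```text
t: 8.82
eef_pos: [0.5095, 0.068, 0.0826]
tcp_rot: [[-0.627, 0.779, 0.003], [0.779, 0.627, 0.002], [-0.001, 0.003, -1.0]]
contact_force: [-2.0, 2.2, 8.0]
grip_width: 0.0359
gripper_force: 4.0
```

Request:
move_arm --commands '[0.036,0,0,0,0,0,4,0.036,0,0,0,0,0,8,0.036,0,0,0,0,0,12,0.036,0,0,0,0,0,16,0.036,0,0,0,0,0,20,0.036,0,0,0,0,0,24,0.036,0,0,0,0,0,28,0.036,0,0,0,0,0,32,0.036,0,0,0,0,0,35,0.036,0,0,0,0,0,37,0.036,0,0,0,0,0,37]'

```text
t: 9.73
eef_pos: [0.5101, 0.0683, 0.0828]
tcp_rot: [[-0.034, 0.999, 0.004], [0.999, 0.034, 0.002], [0.002, 0.004, -1.0]]
contact_force: [-1.6, 3.3, 7.8]
grip_width: 0.0364
gripper_force: 3.9
```

Run:
```python
from h import *
np.set_printoptions(precision=3,suppress=True)
s=robot.read_state(); print(s['contact_force'],s['moment'],np.degrees(np.arctan2(s['tcp_rot'][1][1],s['tcp_rot'][0][1])))
```

```text
[-1.627  3.32   7.841] [0.542 0.221 0.003] 1.9467174571371109
```

Request:
move_arm --commands '[0.036,0,0,0,0,0,2,0.036,0,0,0,0,0,4,0.036,0,0,0,0,0,5,0.036,0,0,0,0,0,5]'

```text
t: 10.07
eef_pos: [0.5101, 0.0675, 0.0829]
tcp_rot: [[0.051, 0.999, 0.004], [0.999, -0.051, 0.0], [0.0, 0.004, -1.0]]
contact_force: [-1.5, 0.3, 7.7]
grip_width: 0.0361
gripper_force: 9.0
```

Run:
```python
from h import *
np.set_printoptions(precision=3,suppress=True)
s=robot.read_state(); print(s['contact_force'],s['moment'],np.degrees(np.arctan2(s['tcp_rot'][1][1],s['tcp_rot'][0][1])))
```

```text
[-1.484  0.271  7.676] [0.131 0.31  0.453] -2.9185588239274765
```

The stop is felt on this side too. I'll unload, lift out, and clear the view.

Request:
move_arm --commands '[0.036,0,0,-0.002,0,0,0,0.036,0,0,-0.005,0,0,-2,0.036,0,0,-0.01,0,0,-4,0.036,0,0,-0.025,0,0,-4,0.036,0,0,-0.05,0,0,-4,0.036,0,0,-0.09,0,0,-4,0.036,0,0,-0.12,0,0,-4,0.036,0.04,-0.02,-0.12,0,0,-4,0.036,0.08,-0.04,-0.12,0,0,-4,0.036,0.12,-0.05,-0.12,0,0,-4,0.036,0.16,-0.06,-0.12,0,0,-4,0.036,0.2,-0.08,-0.12,0,0,-4,0.036,0.24,-0.1,-0.12,0,0,-4,0.036,0.28,-0.12,-0.12,0,0,-4,0.036,0.32,-0.15,-0.12,0,0,-4,0.036,0.36,-0.18,-0.12,0,0,-4,0.036,0.36,-0.18,-0.12,0,0,-4,0.036,0.36,-0.18,-0.12,0,0,-4]'

```text
t: 11.57
eef_pos: [0.3437, 0.4405, 0.2009]
tcp_rot: [[-0.024, 1.0, -0.001], [1.0, 0.024, 0.003], [0.003, -0.0, -1.0]]
contact_force: [-0.0, 0.2, 0.6]
grip_width: 0.036
gripper_force: 0.0
```

Run:
```python
from h import *
np.set_printoptions(precision=4,suppress=True)
c=cam('top'); cv2.imwrite('pics/t5.png',cv2.resize(c['pixels'][140:245,230:390],None,fx=5,fy=5,interpolation=cv2.INTER_CUBIC))
P=cloud(c); x,y,z=P[...,0],P[...,1],P[...,2]
for n,C in(('L',(.482,.199)),('R',(.51,.0675))):
    m=(np.hypot(x-C[0],y-C[1])<.031); q=P[m]; print(n,np.percentile(q[:,2],[5,50,95]))
    f=q[q[:,2]<.090]; d=f[:,:2]-f[:,:2].mean(0); w,V=np.linalg.eigh(d.T@d); v=V[:,1]*np.sign(V[0,1]); print(len(f),np.degrees(np.arctan2(v[1],v[0])),f[:,:2].mean(0),np.sqrt(w/len(f)))
m=np.zeros(z.shape,bool); m[145:240,245:375]=1; m&=(z>.07)&(z<.09); q=P[m]; k=np.linalg.lstsq(np.c_[q[:,:2],np.ones(len(q))],q[:,2],rcond=None)[0]; print('slope',k,np.median(q[:,2]))
```

```text
L [0.0839 0.0887 0.1023]
258 6.82293781086541 [0.4819 0.2001] [0.0079 0.0175]
R [0.0842 0.089  0.1024]
253 7.45041647263378 [0.5101 0.0659] [0.0079 0.0173]
slope [-0.0171 -0.0055  0.0929] 0.08315489303365169
```

View pics/t5.png

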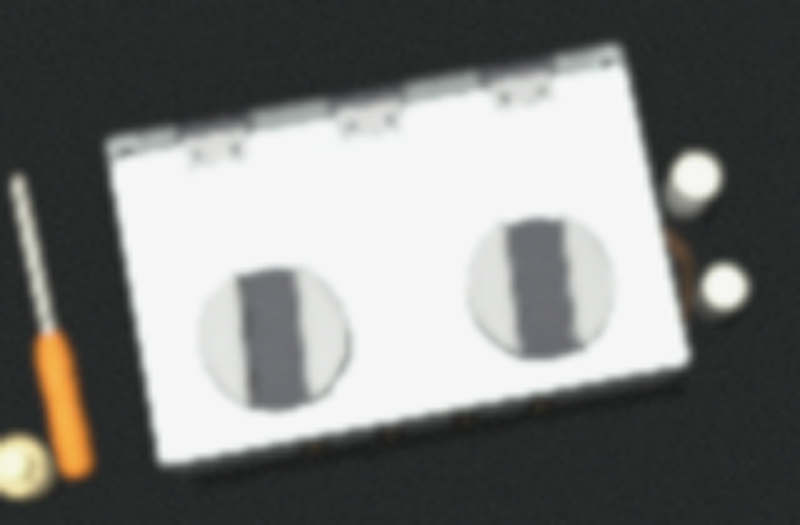

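The picture shows both slots, at (273,338) and (540,288), running front to back. Both cams are at about 94°, right at their stop. The panel is shut and the bystanders are unmoved, so I'll hand in.

```bash
python3 -c "
from station import robot
print(robot.finish_job())"
```

```text
the job is handed in; nothing more can be done
None
```

The panel is shut and both fasteners are locked, slots running front to back with each cam turned to its stop (about 94°); the bystanders in the last picture (screwdriver, weight, both vials) are where they were, the crucible was out of frame and the arm did not go near the worktop beside the unit, and the job was handed in at about 12 s.

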